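Clear the offcuts off a slide bed with a scraper block

ROBOT

A 6-joint arm with a two-finger parallel gripper is mounted at the origin on the work surface. World frame = base frame: x ahead of the robot, y to its left, z up, the work surface at z = 0. Lengths are in mm, angles in rad, forces in N, time in s.
With the tool pointing down it reaches from about 300 to 950 mm from the base axis. Payload 3.1 kg.
Tool frame: the origin (TCP) lies midway between the tips of the shut fingers; the grasp point (between the pads) lies 19 mm behind it; z points along the fingers, y is the direction in which the jaws open and shut (so a half turn about z gives the same grasp; the last joint's range is limited). The gripper opens to 85 mm and grips with 20 to 120 N. Pads are 22 mm wide; open, the fingers measure 114 mm over their backs; the gripper's body (76 mm by 85 mm) begins 54 mm behind the grasp point. The pads swing forward as they close: fully open they stand 13 mm farther back than shut.
Start: joints at [1.167, 0.308, 1.634, -0, 1.2, -0.07], TCP at [204.798, 590.5, 231.272] pointing down, gripper open.
Joint ranges: [-3.06, 3.06], [-0.79, 1.96], [0.05, 2.63], [-1.19, 4.34], [0.05, 2.64], [-2.94, 2.94]. Speed limits (rad/s): [2.79, 2.79, 3.14, 3.14, 3.14, 3.14].

INTERFACE

Orientations are given as a unit quaternion [w, x, y, z].
In Python, from station import manip gives the robot as it stands.
- The arm moves only by the tool move_arm, never from a script. Its argument "motion" is a list of rows, each a list of 7 numbers: the shift along the world's x, y, z in cm, then the turn, a rotation vector about the world's x, y, z in rad, then the opening, from 0 (shut) to 1 (fully open). A call has 1 to 12 rows; each row is the pose to reach, as a shift and turn from the pose commanded when the call began; what a row does not reach only later rows make up. A row lasts 1/12 s, in which the tool goes at most 41.7 mm and 7.16 degrees, less where a joint would pass 70% of its speed; a pose out of reach is approached as far as the arm can. A call with a gripper value outside its range is refused whole. The fingers move at their own pace and stop on an object; "force" is the grip in N (left out, the last holds). Time passes only in rows, so rows that repeat a pose let the fingers close. It gives the time, the measured TCP pose, the force and the opening at its end, in the units of the state.
- manip.sense(): the state, without advancing time (a new reading comes with each control period).
- manip.snapshot(name): name is "scene" or "top" or "wrist"; returns the picture (384x512x3 uint8, blue, green, red); there is no depth.
- manip.camera_info(name): a dict with "vfov" (degrees; the focal length in pixels is half the picture's height over the tangent of half this angle, whatever the lens; pixels are square), "cx", "cy" (the principal point, pixels), "k1" (the pictures are not rectified: a ray, as slopes to the right and down, at radius r is drawn at 1 + k1 r^2 times it, then the intrinsics apply), "rvec" (rotation vector, rad) and "tvec" (3), from world to camera coordinates, as OpenCV has them. Camera axes: x right, y down, z forward; pixel columns grow to the right and rows downward; lengths in mm; the calibration is good to about 2 mm. A picture is of the moment at which its call begins: read the wrist's pose just before it. camera_info takes no time and is no camera call; for the wrist camera it gives the pose at the moment of the call.
- manip.hand_in(): hands the job in, once; it reports no verdict.
The state is a dict: "clock": time; "joint_positions": joint angles; "qvel": joint speeds; "joint_torque": joint torques, N m; "tool_pos": TCP position; "tcp_rot": TCP orientation; "wrist_force": force on the tool from outside, world axes, zero at the start; "wrist_torque": the same for the moment, N m; "gripper_width": opening from 0.0 (shut) to 1.0 (fully open).
Only numpy, scipy, OpenCV 4.12 (cv2) and the standard library are available. Lean on these libraries where they do the work, as an engineer would, in place of code of your own. Each camera call takes 0.05 s, during which the arm holds its last target. There are 200 camera calls.

TASK

Lift the scraper out of its rack by one bare end, stand it upright on the bench clear of the rack and let go, then take it again by its wooden handle. With it, wipe all four metal offcuts along the bed and off its far edge into the tray, without touching them with the gripper. Finally stand the scraper upright on the bench, clear of the bed and tray, and let it go; leave the spray can and the mug where they are.

Things in the scene. Friction and masses are not known exactly. Their poses are not given: they have to be found in the camera images.
- scraper_c (a point): Scraper, 0.22 kg: a black foot block 200 long x 30 wide x 35 high with a wooden rib handle on its middle, 76 long x 20 wide, top 80 above the sole. Origin: centre, 40 mm above the sole. x along its length, y across, z up; both ends alike. It starts in the rack, sole 6 mm above the bench, its bare ends projecting 64 mm beyond the rack on either side.
- handle (a point): The scraper's handle, 62 mm above the sole and 27 mm above the top of the foot block, on the handle's centre line; axes as the scraper's. The handle can be gripped across its 20 mm width.
- rack_c (a point): Scraper rack, fixed: two upright grey cheeks 72 long, 8 thick, 82 high, 36 apart, foot 70 wide; open at the top and both ends. They hide the handle: no finger fits beside it; the scraper lifts straight up. Origin: centre of its floor, 6 mm above the bench; x along slot and scraper. Rack and bed stand on opposite sides (left, right) of the robot's middle line; which is which changes.
- bed_top (a point): Slide bed, fixed: a steel block 180 long (x) x 236 wide (y), its flat top 45 mm above the bench. Origin: centre of the top face; x points along the bed, away from the robot, to the tray; z up. Its far edge at x = +90 mm is open and drops into the tray.
- channel (a point): Point on the bed's top, 30 mm beyond bed_top: middle of the guarded part, from x = -30 to +90 mm of bed_top. An upright side plate stands on each side, 224 mm apart inside; each carries a lip reaching 35 mm inward, 50 mm free below it, its top 55 mm above the bed, leaving a 154 mm opening between the lips. The scraper slides crosswise under the lips with 12 mm free at each end. Axes as bed_top.
- apron (a point): Point on the bed's top, 60 mm before bed_top: middle of the bare apron, from x = -90 to -30 mm of bed_top, without side plates or lips and free of offcuts. Here the scraper can be set down crosswise and slid in under the lips. Axes as bed_top.
- tray (a point): Tray, fixed to the bed's far end: aluminium, inside 145 long x 228 wide, walls 50 mm above the bench, floor 4 mm above the bench, no wall on the bed's side. Origin: middle of the inner floor, 163 mm beyond the bed's centre; axes as the bed's.
- strip_c (a point): Offcut: plain flat strip, 62 x 22 x 8 mm, dark steel. Origin: its centre, half-way up. It starts lying on the bed between the side plates, its length roughly along the bed (within 0.3 rad); which of the four lies where changes.
- angle_c (a point): Offcut: piece of L angle, 60 long x 22 wide x 22 high, 4 thick, dark steel. Origin: its centre, half-way up. It starts lying on the bed between the side plates, its length roughly along the bed (within 0.3 rad); which of the four lies where changes.
- bar_c (a point): Offcut: piece of square bar, 60 x 16 x 16 mm, dark steel. Origin: its centre, half-way up. It starts lying on the bed between the side plates, its length roughly along the bed (within 0.3 rad); which of the four lies where changes.
- fork_c (a point): Offcut: slotted flat, 62 x 24 x 10 mm, brass, open slot at one end. Origin: its centre, half-way up. It starts lying on the bed between the side plates, its length roughly along the bed (within 0.3 rad); which of the four lies where changes.
- scraper: The scraper as a whole; origin at the centre of its sole.
- spray: Bystander: spray can 54 in diameter, 170 high. Origin: centre of its underside.
- mug: Bystander: white mug 82 in diameter, 95 high. Origin: centre of its underside.
There are look-alikes about, which are no part of the job. What is meant by the scraper is not pink, and is the larger of those in its own colour.

How it is judged:
By the outcome, as a careful person would: the job done as asked, in the order asked, and still so for the second after the job is handed in, with the robot touching nothing.
It also fails if it takes over 64 s, if anything falls off the work surface, if the arm or the gripper's body presses on something with over 40 N, if the wrist force passes 120 N, or if a joint passes its speed limit or range.

## Working session

There is one attempt and no reset: what is moved stays moved. The work goes in short steps, Python scripts to look and compute and a tool call to move; the robot and the scene stay as the last step left them, time stands still between calls to the robot, and variables do not carry over. Pictures are saved under pics/ and viewed, about 8 in all and at most 12, crops included, and the job is handed in when it is done.

Besides the shell and the picture viewer there is one more tool, called after "Call:" as a command line: name --pt "numbers of a row" for each row, then --argument value for the rest. move_arm: Moves the arm, as the interface text tells. Its arguments: {"type":"object","properties":{"motion":{"type":"array"},"force":{"type":"number"}},"required":["motion"]}

```bash
mkdir -p pics; ls; cat > h.py <<'E'
import numpy as np, cv2
from station import manip
def cam(n):
    i=manip.camera_info(n); f=192/np.tan(np.radians(i['vfov'])/2)
    R=cv2.Rodrigues(np.array(i['rvec'],float))[0]; t=np.array(i['tvec'],float)
    return dict(f=f,cx=i['cx'],cy=i['cy'],k1=i['k1'],R=R,t=t)
def ray(c,u,v):
    d=np.array([(u-c['cx'])/c['f'],(v-c['cy'])/c['f']]); s=d.copy()
    for _ in range(30): s=d/(1+c['k1']*(s@s))
    return -c['R'].T@c['t'], c['R'].T@np.array([s[0],s[1],1])
def onz(c,u,v,z):
    o,d=ray(c,u,v); return o+d*(z-o[2])/d[2]
def tri(c1,p1,c2,p2):
    o1,d1=ray(c1,*p1);o2,d2=ray(c2,*p2)
    s=np.linalg.lstsq(np.c_[d1,-d2],o2-o1,rcond=None)[0]
    a=o1+d1*s[0];b=o2+d2*s[1]; return (a+b)/2,np.linalg.norm(a-b)
def proj(c,P):
    q=c['R']@np.array(P,float)+c['t']; s=q[:2]/q[2]; s=s*(1+c['k1']*(s@s)); return c['f']*s+[c['cx'],c['cy']]
E
python3 - <<'E'
from h import *
print(manip.sense())
for n in ['scene','top']:
    cv2.imwrite(f'pics/{n}0.png',manip.snapshot(n)); c=cam(n); print(n,c['f'],c['k1'],-c['R'].T@c['t'])
a=[cv2.imread(f'pics/{n}0.png') for n in ('scene','top')]
for n,i in zip('st',a): cv2.imwrite(f'pics/{n}0b.png',cv2.resize(i,(800,600),interpolation=cv2.INTER_CUBIC))
E
```

```text
pics
{'clock': 0.0, 'joint_positions': array([ 1.16731092e+00,  3.09005805e-01,  1.63521285e+00, -2.70351869e-05,
        1.19965228e+00, -6.96570369e-02]), 'qvel': array([4.99303782e-04, 3.34190491e-04, 1.31037594e-03, 4.33954831e-05,
       5.95159395e-04, 2.61914578e-04]), 'joint_torque': array([-1.09376993e-03, -4.15251482e+01, -2.76663136e+01, -3.18266457e-04,
        1.04207243e-02,  1.98603118e-05]), 'tool_pos': array([204.47399567, 589.73733763, 230.0340233 ]), 'tcp_rot': array([-2.54740219e-04,  1.66135260e-01,  9.86102316e-01, -1.11036322e-03]), 'wrist_force': array([0.48381284, 0.28664078, 0.08988728]), 'wrist_torque': array([ 0.02472218, -0.02885068, -0.06257616]), 'gripper_width': 1.0005154931921412}
scene 391.8295267047345 -0.006613545831011554 [ 995.2689428  -744.46466179  762.03168866]
top 421.1816776246157 0.03850559100070193 [ 411.49585952  -26.79130353 1330.96176341]
```

View pics/s0b.png

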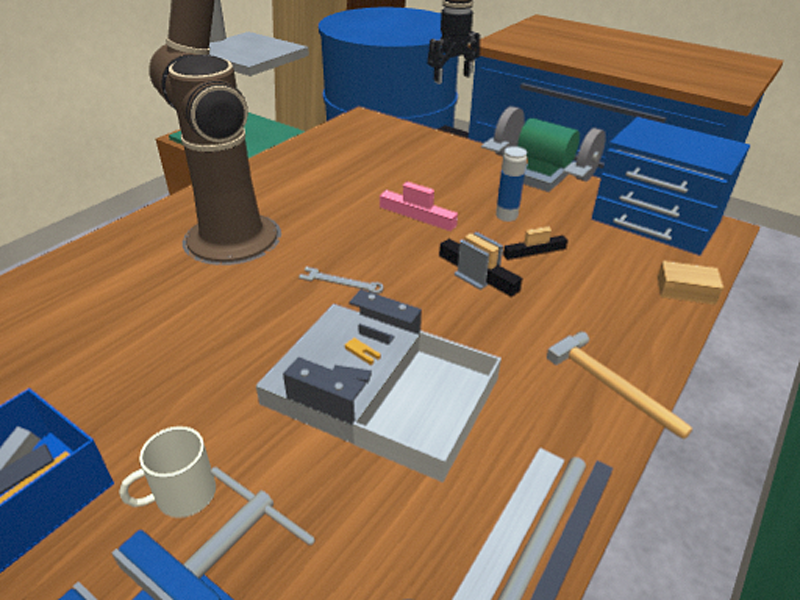

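View pics/t0b.png

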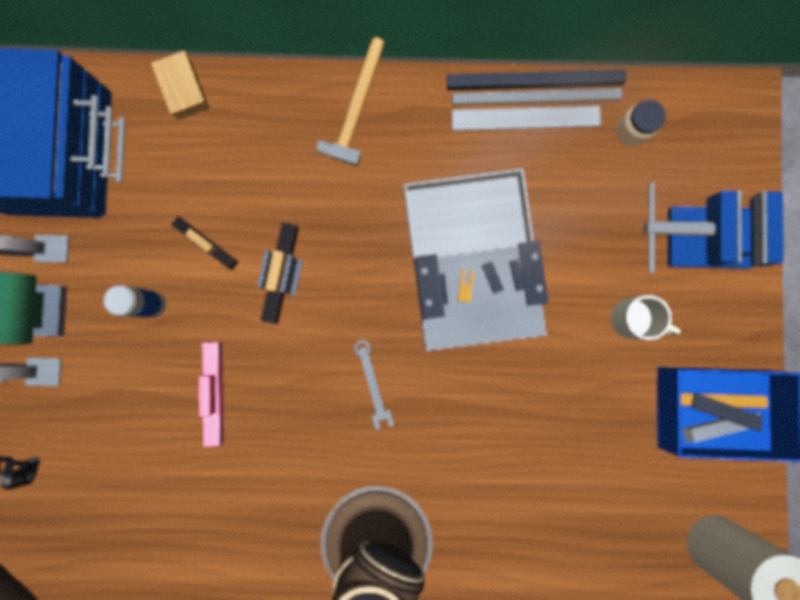

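The scene view shows the rack with the scraper at about (480,265), the small look-alike at (535,242), the pink one at (420,205), and the bed and tray at about (380,380). In the top view (800 px wide) the scraper runs from (288,225) to (271,322) in the rack at (280,272). The bed is centred near (483,297), the tray near (467,212), the can at (122,300) and the mug at (643,318). I'll measure these next.

```bash
python3 - <<'E'
from h import *
c=cam('top'); im=cv2.imread('pics/top0.png'); k=.64
# scraper black
hsv=cv2.cvtColor(im,cv2.COLOR_BGR2HSV)
m=np.zeros(im.shape[:2],np.uint8); x0,x1,y0,y1=[int(a*k) for a in (250,310,215,330)]
m[y0:y1,x0:x1]=(hsv[y0:y1,x0:x1,2]<45)*255
p=cv2.findNonZero(m); r=cv2.minAreaRect(p); b=cv2.boxPoints(r); print('black px',r)
W=np.array([onz(c,*q,41)[:2] for q in b]); print('scraper corners z41',W.round(0).tolist(),'ctr',W.mean(0), [np.linalg.norm(W[i]-W[i-1]) for i in range(4)])
e=W[1]-W[0] if np.linalg.norm(W[1]-W[0])>100 else W[2]-W[1]; print('yaw',np.arctan2(e[1],e[0]))
# wood handle
m2=np.zeros_like(m); h,s,v=cv2.split(hsv); m2[y0:y1,x0:x1]=((v>170)&(s>60)&(h<28))[y0:y1,x0:x1]*255
n,l,st,ce=cv2.connectedComponentsWithStats(m2); i=1+st[1:,4].argmax(); print('handle',ce[i],st[i],onz(c,*ce[i],86))
# bed/tray corners (hand picked): near-left, near-right at z45, tray far corners z50
for nm,u,v,z in [('bedNL',427,350,45),('bedNR',547,335,45),('trayFL',405,185,50),('trayFR',523,170,50),('mug',643,318,95),('can',119,300,170)]:
    print(nm,onz(c,u*k,v*k,z).round(0))
# zooms
z1=cv2.resize(im[100:240,250:365],None,fx=5,fy=5,interpolation=cv2.INTER_CUBIC)
z1=cv2.resize(im[105:225,255:355],None,fx=5,fy=5,interpolation=cv2.INTER_CUBIC); z2=cv2.resize(im[135:215,155:210],None,fx=5,fy=5,interpolation=cv2.INTER_CUBIC)
o=np.zeros((600,775,3),np.uint8); o[:600,:500]=z1; o[:400,500:775]=z2; cv2.imwrite('pics/z.png',o)
E
```

```text
black px ((179.30242919921875, 173.9219512939453), (7.682733535766602, 58.24909210205078), 12.094757080078125)
scraper corners z41 [[441.0, 228.0], [618.0, 197.0], [613.0, 174.0], [437.0, 205.0]] ctr [527.31597423 200.76599458] [np.float64(23.515835671293242), np.float64(179.25562528206453), np.float64(23.730938604989422), np.float64(179.2412675564559)]
yaw -0.1736352949612961
handle [175.20238095 172.75595238] [170 160  11  26 168] [526.0578936  205.19597539  86.        ]
bedNL [381. -91.  45.]
bedNR [ 416. -323.   45.]
trayFL [704. -40.  50.]
trayFR [ 739. -272.   50.]
mug [ 452. -489.   95.]
can [458. 458. 170.]
```

View pics/z.png

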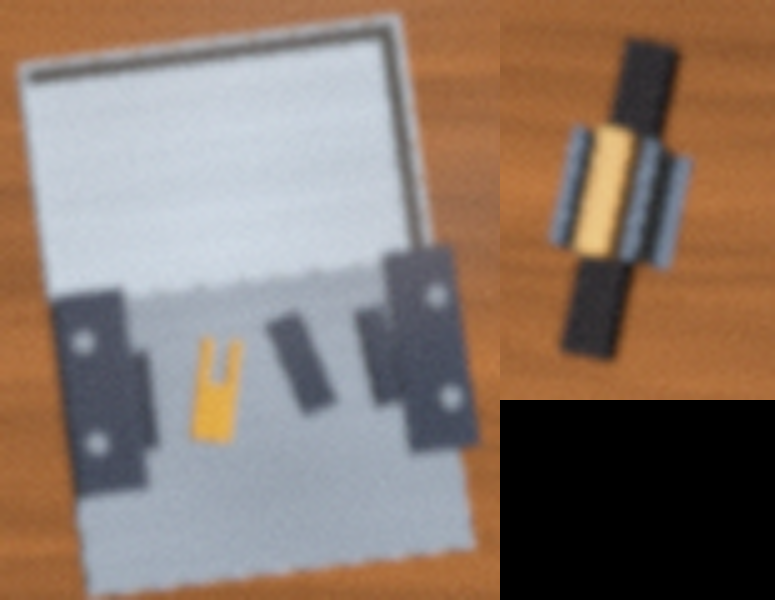

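The zoom shows all four offcuts. The brass fork is at (217,390), a strip or bar at (300,362), and one part-hidden piece lies under each lip, at (145,400) and (378,355). The bed centre is about (488,-194) with yaw 0.153, and bed-to-tray distances agree with the given sizes. The scraper is centred near (527,203) with yaw -0.174. I'll move above its near end and refine with the wrist camera.

Call:
move_arm --pt "23 -37 0 0 0 0.16 1" --pt "23 -37 0 0 0 0.16 1" --pt "23 -37 0 0 0 0.16 1" --pt "23 -37 0 0 0 0.16 1" --pt "23 -37 0 0 0 0.16 1" --pt "23 -37 0 0 0 0.16 1" --pt "23 -37 0 0 0 0.16 1" --pt "23 -37 0 0 0 0.16 1" --pt "23 -37 0 0 0 0.16 1" --pt "23 -37 0 0 0 0.16 1" --pt "23 -37 0 0 0 0.16 1" --pt "23 -37 0 0 0 0.16 1" --force 100

```text
clock: 1.1
tool_pos: [436.5, 217.0, 231.0]
tcp_rot: [0.0, 0.089, 0.996, -0.001]
wrist_force: [0.4, 0.6, -0.2]
gripper_width: 0.999
```

```bash
python3 - <<'E'
from h import *
c=cam('wrist'); im=manip.snapshot('wrist'); s=manip.sense(); print(s['tool_pos'],s['tcp_rot'],s['clock']); print(-c['R'].T@c['t'],c['R'][2])
np.save('pics/w1c.npy',c,allow_pickle=True); cv2.imwrite('pics/w1.png',im)
for n,P in [('A',(443,217,41)),('B',(613,187,41)),('H',(527,203,86))]: print(n,proj(c,P))
E
```

```text
[435.37167989 218.84764416 230.95108664] [-3.37683474e-04  8.88970262e-02  9.96040762e-01 -7.41755002e-05] 1.15
[361.90831057 230.33473455 374.05247573] [ 0.29132273 -0.05362675 -0.95512054]
A [256.04217625 172.2822263 ]
B [256.44238868 314.55482208]
H [257.28547682 268.75078858]
```

View pics/w1.png

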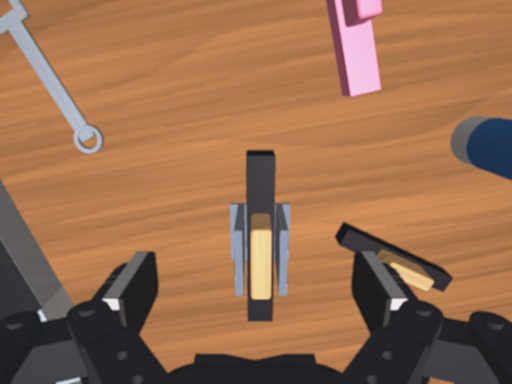

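The wrist view shows the scraper vertical, from (260,152) at the near end to (260,320), with its handle at (261,258) between the cheeks. It lines up with the jaws. Next I'll refine the position and triangulate its height against the top view.

```bash
python3 - <<'E'
from h import *
c=np.load('pics/w1c.npy',allow_pickle=True).item(); im=cv2.imread('pics/w1.png'); t=cam('top'); it=cv2.imread('pics/top0.png')
g=im.max(2).astype(int)
print('col260 rows148-165',[g[r,258:264].mean().round() for r in range(146,166)])
hsv=cv2.cvtColor(im,cv2.COLOR_BGR2HSV); 
for z,r in ((41,[165,175,185,195]),(41,[306,312])):
  for q in r:
    w=np.where(g[q,235:290]<70)[0]+235; a,b=onz(c,w.min()-.5,q,z),onz(c,w.max()+.5,q,z); print(q,w.min(),w.max(),((a+b)/2).round(1),np.linalg.norm(a-b).round(1))
def wood(im,x0,x1,y0,y1):
    h=cv2.cvtColor(im,cv2.COLOR_BGR2HSV).astype(int); m=np.zeros(im.shape[:2],np.uint8)
    m[y0:y1,x0:x1]=((h[...,2]>190)&(h[...,1]>60))[y0:y1,x0:x1]
    n,l,s,ce=cv2.connectedComponentsWithStats(m); i=1+s[1:,4].argmax(); return ce[i],s[i],m
cw,sw,mw=wood(im,245,280,200,305); ct,st,mt=wood(it,160,200,150,200)
r=cv2.minAreaRect(cv2.findNonZero(mw)); print(cw,sw,r); print('handle tri',tri(c,cw,t,ct), onz(c,*cw,86))
# handle top face in wrist: only bright face rows
print('wood col',[ (r_,im[r_,261].tolist()) for r_ in range(208,236,3)])
# scraper near end centre, top px of near end
gt=it.max(2).astype(int); print(gt[200:210,170:180])
E
```

```text
col260 rows148-165 [np.float64(200.0), np.float64(200.0), np.float64(193.0), np.float64(160.0), np.float64(101.0), np.float64(45.0), np.float64(29.0), np.float64(29.0), np.float64(33.0), np.float64(45.0), np.float64(60.0), np.float64(70.0), np.float64(71.0), np.float64(70.0), np.float64(70.0), np.float64(70.0), np.float64(70.0), np.float64(70.0), np.float64(70.0), np.float64(70.0)]
165 247 271 [436.  221.3  41. ] 25.4
175 247 268 [446.1 218.   41. ] 22.5
185 248 271 [456.9 218.1  41. ] 24.8
195 248 271 [467.6 216.2  41. ] 25.0
306 249 271 [602.  193.2  41. ] 26.9
312 249 271 [610.2 191.8  41. ] 27.1
[260.51315789 263.90423977] [ 251  230   20   69 1368] ((261.835693359375, 248.82089233398438), (30.10120391845703, 99.02674102783203), 2.4628164768218994)
handle tri (array([526.47649049, 206.32752345,  78.4875319 ]), np.float64(0.14603310756053506)) [522.33634261 206.99698272  86.        ]
wood col [(208, [67, 63, 66]), (211, [67, 62, 64]), (214, [69, 97, 124]), (217, [71, 105, 136]), (220, [70, 105, 136]), (223, [70, 102, 132]), (226, [69, 102, 131]), (229, [91, 140, 183]), (232, [149, 217, 242]), (235, [158, 217, 241])]
[[ 48  52  55  48  51  50  49  40  60 104]
 [ 52  50  52  51  53  52  46  39  62 110]
 [ 46  46  49  49  50  49  42  42  75 121]
 [ 51  47  54  50  51  50  44  44  89 135]
 [ 58  58  55  53  54  48  45  57 102 143]
 [ 82  81  71  67  61  55  48  64 112 151]
 [122 122 111 103  91  81  78  93 133 160]
 [154 156 148 139 132 124 123 131 149 166]
 [160 161 160 159 156 157 154 159 164 170]
 [160 165 163 164 165 166 164 165 172 171]]
```

```bash
python3 - <<'E'
from h import *
c=np.load('pics/w1c.npy',allow_pickle=True).item(); im=cv2.imread('pics/w1.png'); t=cam('top'); it=cv2.imread('pics/top0.png')
g=im.max(2).astype(int); M=[]
for q in (160,168,176,184,192,197,304,308,312,316):
    w=np.where(g[q,240:282]<115)[0]+240; a,b=onz(c,w.min()-.5,q,41),onz(c,w.max()+.5,q,41); m=(a+b)/2; M.append(m[:2]); print(q,m.round(1),np.linalg.norm(a-b).round(1))
M=np.array(M); p=np.polyfit(M[:,0],M[:,1],1); print('yaw',np.arctan(p[0]),'y at 527',np.polyval(p,527))
w=[g[r,258:264].mean() for r in range(310,326)]; print(np.round(w))
e=onz(c,260,156,41); f=onz(c,260,320,41);print('near end',e,'far',f,np.linalg.norm(e-f))
h1,h2=onz(c,261,229.5,86),onz(c,261,299,86);print('handle ends',h1,h2,np.linalg.norm(h1-h2))
# height check near end centre, both views
gt=it.max(2)
b=(gt<75).astype(np.uint8); m=np.zeros_like(b); m[138:212,160:198]=b[138:212,160:198]; ys,xs=np.nonzero(m); r=ys.max(); print('top near end row',r, xs[ys>=r-1].mean(), tri(c,(260,156),t,(xs[ys>=r-1].mean(),r+.5)))
E
```

```text
160 [431.2 223.7  41. ] 28.3
168 [439.3 221.8  41. ] 29.5
176 [447.6 220.3  41. ] 29.7
184 [456.1 219.3  41. ] 28.9
192 [464.5 217.3  41. ] 28.1
197 [469.8 215.9  41. ] 29.3
304 [599.3 193.7  41. ] 29.2
308 [604.7 192.7  41. ] 29.3
312 [610.2 191.8  41. ] 29.4
316 [615.7 190.2  41. ] 28.4
yaw -0.17555719444737938 y at 527 206.32637315321082
[ 56.  56.  55.  56.  56.  56.  56.  55.  55.  55.  79. 132. 172. 184.
 182. 182.]
near end [427.10412211 223.90155948  41.        ] far [621.36994779 189.7986149   41.        ] 197.2364617777939
handle ends [486.85929233 213.66778691  86.        ] [561.53010057 200.6383364   86.        ] 75.79905133498558
top near end row 205 173.25 (array([431.26931114, 222.23788006,  12.92915911]), np.float64(3.4473675182648273))
```

Call:
move_arm --pt "0.45 0.15 -6 0 0 0 1" --pt "0.45 0.15 -10 0 0 0 1" --pt "0.45 0.15 -14 0 0 0 1" --pt "0.45 0.15 -17 0 0 0 1" --pt "0.45 0.15 -19 0 0 0 1" --pt "0.45 0.15 -20.5 0 0 0 1" --pt "0.45 0.15 -21.9 0 0 0 1" --pt "0.45 0.15 -21.9 0 0 0 1" --pt "0.45 0.15 -21.9 0 0 0 1" --pt "0.45 0.15 -21.9 0 0 0 1"

```text
clock: 1.98
tool_pos: [439.4, 223.0, 12.9]
tcp_rot: [0.0, 0.086, 0.996, 0.0]
wrist_force: [-0.5, -1.2, 0.6]
gripper_width: 1.0
```

Call:
move_arm --pt "0 0 0 0 0 0 0.25" --pt "0 0 0 0 0 0 0.1" --pt "0 0 0 0 0 0 0" --pt "0 0 0 0 0 0 0" --pt "0 0 0 0 0 0 0" --pt "0 0 0 0 0 0 0" --pt "0 0 0 0 0 0 0" --pt "0 0 0 0 0 0 0" --force 80

```text
clock: 2.65
tool_pos: [439.6, 222.1, 13.0]
tcp_rot: [0.0, 0.087, 0.996, 0.0]
wrist_force: [-1.8, -0.9, 6.8]
gripper_width: 0.336
```

Call:
move_arm --pt "0 0 0.5 0 0 0 0" --pt "0 0 1.5 0 0 0 0" --pt "0 0 3 0 0 0 0" --pt "0 0 4.5 0 0 0 0" --pt "0 0 6 0 0 0 0" --pt "0 0 7.5 0 0 0 0" --pt "0 0 9 0 0 0 0" --pt "0 0 10.5 0 0 0 0" --pt "0 0 11.5 0 0 0 0" --pt "0 0 11.5 0 0 0 0" --pt "0 0 11.5 0 0 0 0"

```text
clock: 3.57
tool_pos: [439.4, 222.0, 127.7]
tcp_rot: [0.0, 0.087, 0.996, 0.0]
wrist_force: [0.1, -0.6, -2.5]
gripper_width: 0.337
```

```bash
python3 - <<'E'
from h import *
s=manip.sense(); print(s['tool_pos'],s['wrist_force'],s['wrist_torque'],s['gripper_width'],s['clock'])
c=cam('scene'); im=manip.snapshot('scene'); cv2.imwrite('pics/s2.png',cv2.resize(im[90:230,200:400],(800,560),interpolation=cv2.INTER_CUBIC))
E
```

```text
[439.42483399 222.02660189 127.70295943] [ 0.10383603 -0.59187263 -2.48704876] [ 0.04802156  0.15873752 -0.03667733] 0.33721486580553084 3.5667
```

View pics/s2.png

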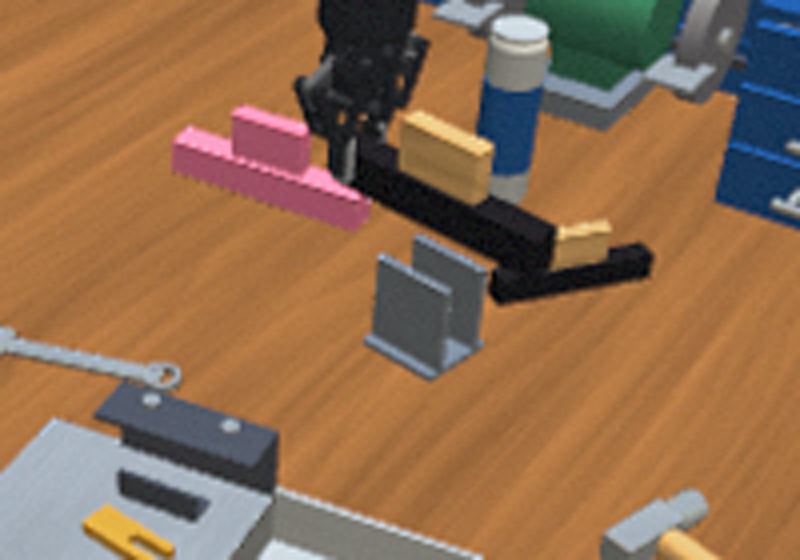

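The scraper is out of the rack, level in the gripper and above the cheeks; the view shows it from (360,170) to (550,250). I'll move it sideways to the open bench and set it down.

Call:
move_arm --pt "1 -3 0 0 0 0 0" --pt "2 -6.5 0 0 0 0 0" --pt "3 -10 0 0 0 0 0" --pt "4 -13.5 0 0 0 0 0" --pt "4 -16.5 0 0 0 0 0" --pt "4 -16.5 -2.5 0 0 0 0" --pt "4 -16.5 -5.5 0 0 0 0" --pt "4 -16.5 -8.5 0 0 0 0" --pt "4 -16.5 -10.5 0 0 0 0" --pt "4 -16.5 -11.5 0 0 0 0" --pt "4 -16.5 -11.7 0 0 0 0" --pt "4 -16.5 -11.7 0 0 0 0"

```text
clock: 4.62
tool_pos: [478.7, 57.0, 9.6]
tcp_rot: [-0.001, 0.087, 0.996, -0.0]
wrist_force: [0.4, 0.9, -1.6]
gripper_width: 0.339
```

Call:
move_arm --pt "0 0 -0.1 0 0 0 0" --pt "0 0 -0.2 0 0 0 0" --pt "0 0 -0.3 0 0 0 0" --pt "0 0 -0.3 0 0 0 0"

```text
clock: 4.95
tool_pos: [480.0, 57.1, 8.0]
tcp_rot: [0.001, 0.087, 0.996, 0.0]
wrist_force: [-0.1, 0.1, -2.0]
gripper_width: 0.336
```

Call:
move_arm --pt "0 0 -0.05 0 0 0 0" --pt "0 0 -0.1 0 0 0 0" --pt "0 0 -0.15 0 0 0 0" --pt "0 0 -0.15 0 0 0 0"

```text
clock: 5.28
tool_pos: [479.8, 57.1, 7.1]
tcp_rot: [0.0, 0.087, 0.996, 0.0]
wrist_force: [-3.6, -0.6, 8.4]
gripper_width: 0.337
```

Call:
move_arm --pt "0 0 0 0 0 0 0.6" --pt "0 0 0 0 0 0 1" --pt "0 0 0 0 0 0 1" --pt "0 0 0 0 0 0 1" --pt "0 0 0 0 0 0 1" --pt "0 0 2 0 0 0 1" --pt "0 0 5 0 0 0 1" --pt "0 0 9 0 0 0 1" --pt "0 0 13 0 0 0 1" --pt "0 0 17 0 0 0 1" --pt "0 0 20 0 0 0 1" --pt "0 0 20 0 0 0 1"

```text
clock: 6.28
tool_pos: [484.7, 57.2, 213.4]
tcp_rot: [0.007, 0.087, 0.996, 0.001]
wrist_force: [1.6, -0.4, 0.9]
gripper_width: 1.001
```

```bash
python3 - <<'E'
from h import *
s=manip.sense(); c=cam('wrist'); im=manip.snapshot('wrist'); print(s['tool_pos'],s['gripper_width'],s['clock']); cv2.imwrite('pics/w3.png',im)
g=im.max(2).astype(int)
h=cv2.cvtColor(im,cv2.COLOR_BGR2HSV).astype(int); m=np.zeros(g.shape,np.uint8); m[180:330,225:300]=((h[...,2]>200)&(h[...,1]>60)&(h[...,1]<140))[180:330,225:300]
n,l,st,ce=cv2.connectedComponentsWithStats(m); i=1+st[1:,4].argmax(); print(ce[i],st[i],onz(c,*ce[i],80))
M=[]
for q in (160,170,180,190,305,310,315):
    w=np.where(g[q,235:290]<115)[0]+235; a,b=onz(c,w.min()-.5,q,35),onz(c,w.max()+.5,q,35); M.append(((a+b)/2)[:2]); print(q,M[-1].round(1),np.linalg.norm(a-b).round(1))
M=np.array(M);p=np.polyfit(M[:,0],M[:,1],1);print('yaw',np.arctan(p[0]),'y at 564.6',np.polyval(p,564.6))
E
```

```text
[484.72354877  57.17890064 213.42542122] 1.0008237731098408 6.2833
[252.91271989 260.35250338] [ 243  225   21   72 1478] [561.8119344   42.37073616  80.        ]
160 [478.2  56.7] 29.3
170 [488.2  55.4] 28.5
180 [498.3  53.7] 28.8
190 [508.5  51.9] 29.1
305 [643.5  28. ] 28.4
310 [650.2  26.8] 28.6
315 [657.   25.6] 28.7
yaw -0.1741519319996568 y at 564.6 41.8662917306075
```

View pics/w3.png

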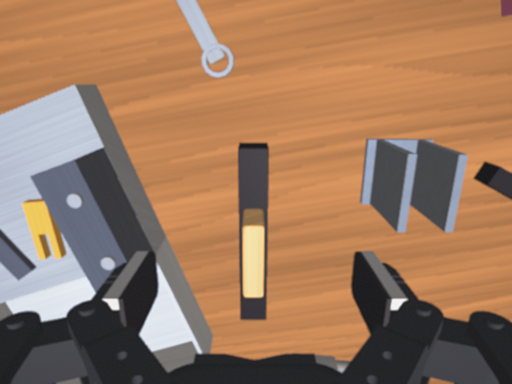

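The scraper stands upright alone on the bench. In the wrist view it runs from (253,145) to (253,318), clear of the rack and bed. Its centre is about (564,42) with yaw -0.174. Next I'll grip the handle.

Call:
move_arm --pt "4 -0.7 0 0 0 0 1" --pt "8.5 -1.5 -2 0 0 0 1" --pt "8.5 -1.5 -5 0 0 0 1" --pt "8.5 -1.5 -8 0 0 0 1" --pt "8.5 -1.5 -11 0 0 0 1" --pt "8.5 -1.5 -13.5 0 0 0 1" --pt "8.5 -1.5 -15.3 0 0 0 1" --pt "8.5 -1.5 -16.2 0 0 0 1" --pt "8.5 -1.5 -16.2 0 0 0 1" --pt "8.5 -1.5 -16.2 0 0 0 1"

```text
clock: 7.17
tool_pos: [563.5, 42.0, 42.8]
tcp_rot: [-0.001, 0.087, 0.996, -0.0]
wrist_force: [0.7, 0.1, 0.4]
gripper_width: 1.003
```

Call:
move_arm --pt "0 0 0 0 0 0 0.2" --pt "0 0 0 0 0 0 0" --pt "0 0 0 0 0 0 0" --pt "0 0 0 0 0 0 0" --pt "0 0 0 0 0 0 0" --pt "0 0 0 0 0 0 0" --pt "0 0 0 0 0 0 0" --pt "0 0 0 0 0 0 0" --pt "0 0 0 0 0 0 0" --force 100

```text
clock: 7.92
tool_pos: [565.1, 42.1, 44.7]
tcp_rot: [0.001, 0.087, 0.996, 0.0]
wrist_force: [-0.6, 0.0, 5.3]
gripper_width: 0.219
```

The handle is held (opening 0.22, about 19 mm). Before going on I'll check the channel centre line from the lip rivets: the left pair in two views, the right pair from the top view.

```bash
python3 - <<'E'
from h import *
t=cam('top'); it=cv2.imread('pics/top0.png'); z=lambda u,v:(255+(u+.5)/5-.5,105+(v+.5)/5-.5)
L=[z(83,342),z(97,443)];R=[z(437,295),z(452,397)]
w=[onz(t,*p,100)[:2] for p in L+R]; print(np.round(w,1)); w=np.array(w)
print('centre of rivets',w.mean(0),'yaw',np.arctan2(*(w[2:].mean(0)-w[:2].mean(0))[[0,1]]), 'along',[np.arctan2(*(w[i]-w[i+1])[::-1]) for i in (0,2)], 'sep',np.linalg.norm(w[2:].mean(0)-w[:2].mean(0)))
# same from scene, sub-pixel picks on s0b: rivets (372,298),(402,309) left lip; (303,366),(339,386) right lip
s=cam('scene'); k=lambda u,v:((u+.5)*.64-.5,(v+.5)*.64-.5)
for a,b in zip([(402,309),(372,298),(339,386),(303,366)],L+R): print(tri(s,k(*a),t,b))
# far-edge/near-edge of bed on top: near corners & tray far corners
for p,zz in [((90,596),45),((474,545),45),((20,65),50),((400,14),50),((48,297),45),((125,590),45)]: print(onz(t,*z(*p),zz).round(1))
f=z(217,390);print('fork',onz(t,*f,55))
E
```

```text
[[ 531.1  -78.9]
 [ 472.   -88.4]
 [ 563.8 -285.7]
 [ 504.1 -295.1]]
centre of rivets [ 517.7363961  -187.01907648] yaw 2.9859825460383873 along [np.float64(0.15909296646410329), np.float64(0.15597356786116845)] sep 209.27004942709453
(array([531.19927832, -79.04016018,  98.02599953]), np.float64(0.16642288923559545))
(array([472.44038031, -88.00950994,  99.9916432 ]), np.float64(1.2172437563460246))
(array([ 563.83469996, -284.6737656 ,  103.17028001]), np.float64(1.068650772811209))
(array([ 502.58376282, -292.32849066,  114.44862863]), np.float64(1.1293777287741995))
[381.5 -88.9  45. ]
[ 418.4 -321.2   45. ]
[706.1 -38.5  50. ]
[ 743.2 -271.4   50. ]
[563.6 -59.1  45. ]
[ 385.7 -110.1   45. ]
fork [ 508.19584    -162.73701362   55.        ]
```

The channel centre comes out at (517.7,-187.0) with yaw 0.156, and the rivet height of about 100 agrees with the lip tops. So bed_top is (488,-192) and the apron (429,-201). I'll lift, turn by -1.24 and carry the scraper over.

Call:
move_arm --pt "0 0 3 0 0 0 0" --pt "0 0 6 0 0 0 0" --pt "0 0 9.5 0 0 0 0" --pt "0 0 13 0 0 0 0" --pt "-1.5 -2 13.5 0 0 -0.12 0" --pt "-3 -5 13.5 0 0 -0.24 0" --pt "-4.5 -8 13.5 0 0 -0.36 0" --pt "-6 -11 13.5 0 0 -0.48 0" --pt "-7.5 -14 13.5 0 0 -0.6 0" --pt "-9 -17 13.5 0 0 -0.72 0" --pt "-10.5 -19.5 13.5 0 0 -0.84 0" --pt "-12 -22 13.5 0 0 -0.96 0"

```text
clock: 8.92
tool_pos: [442.4, -178.9, 177.8]
tcp_rot: [-0.001, 0.54, 0.842, -0.0]
wrist_force: [-0.5, -0.7, -2.3]
gripper_width: 0.224
```

Call:
move_arm --pt "-1 -1.5 0 0 0 -0.12 0" --pt "-1.55 -2.3 0 0 0 -0.24 0" --pt "-1.55 -2.3 0 0 0 -0.28 0" --pt "-1.55 -2.3 0 0 0 -0.28 0" --pt "-1.55 -2.3 0 0 0 -0.28 0" --pt "-1.55 -2.3 0 0 0 -0.28 0"

```text
clock: 9.42
tool_pos: [428.5, -200.5, 178.2]
tcp_rot: [-0.001, 0.649, 0.761, -0.0]
wrist_force: [-0.6, 0.8, -2.4]
gripper_width: 0.22
```

```bash
python3 - <<'E'
from h import *
s=manip.sense(); print(s['tool_pos'],s['tcp_rot'],s['gripper_width'],s['clock'],s['wrist_force'])
im=manip.snapshot('wrist'); it=manip.snapshot('top')
o=np.zeros((384,800,3),np.uint8); o[:,:512]=im; o[:,512:]=cv2.resize(it[90:240,250:362],(288,384)); cv2.imwrite('pics/w4.png',o)
w=cam('wrist'); print(-w['R'].T@w['t']); print(proj(w,(517.7,-187,45)),proj(w,(429,-201,45)))
E
```

```text
[ 428.49639378 -200.50986759  178.23842198] [-5.39391685e-04  6.48920011e-01  7.60856442e-01 -5.26056683e-05] 0.22038640902241696 9.4167 [-0.57035227  0.79453038 -2.40079732]
[ 416.71618187 -126.38601322  321.59492265]
[359.58419835 181.43917496] [255.01322253 181.18405787]
```

View pics/w4.png

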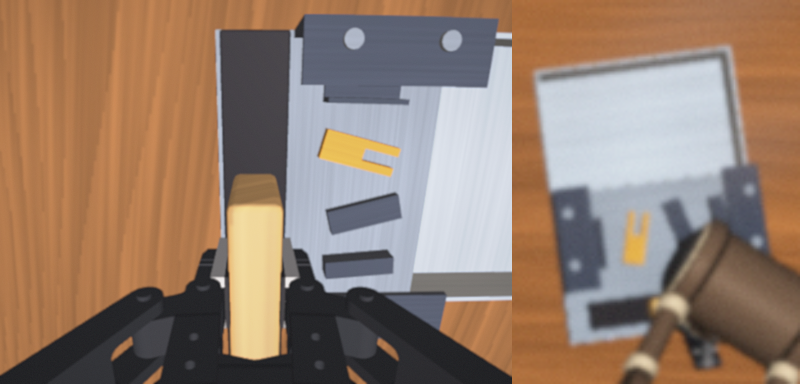

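The view shows the scraper held crosswise over the apron, parallel to the bed edge. The fork is at (358,152), a bar at (363,213), and other pieces at (357,263) and (365,95) under the lips. I'll lower it to just above the bed and check the end clearance.

Call:
move_arm --pt "0 0 -2.5 0 0 0 0" --pt "0 0 -5 0 0 0 0" --pt "0 0 -7 0 0 0 0" --pt "0 0 -8 0 0 0 0" --pt "0 0 -8 0 0 0 0" --pt "0 0 -8 0 0 0 0"

```text
clock: 10.02
tool_pos: [428.8, -200.7, 98.7]
tcp_rot: [-0.0, 0.649, 0.761, -0.0]
wrist_force: [0.6, 0.0, -1.2]
gripper_width: 0.218
```

```bash
python3 - <<'E'
from h import *
t=cam('top'); w0=cv2.imread('pics/w4.png')
s=manip.sense(); print(s['tool_pos'],s['wrist_force'],s['clock'])
im=manip.snapshot('wrist'); w=cam('wrist'); it=manip.snapshot('top')
o=np.zeros((600,800,3),np.uint8); o[:384,:512]=im; o[:384,512:]=cv2.resize(it[120:240,260:350],(288,384)); cv2.imwrite('pics/w5.png',o[:384])
# scraper left end: expected scraper end corners at sole/top given TCP
c=s['tool_pos'][:2]; y=.158; ux=np.array([np.cos(y),np.sin(y)]); uy=np.array([-np.sin(y),np.cos(y)])
for e in (100,-100): 
  for z in (53,88): print(e,z,[proj(w,(*(c+uy*e+ux*d),z)).round(0).tolist() for d in (-15,15)])
ch=np.array([517.7,-187.]); print('lateral offset of TCP from channel line',(c-ch)@uy,'along',(c-ch)@ux+30)
for d in (112,-112): print('plate inner near corner px',proj(w,(*(ch-60*ux+uy*d),45)).round(0))
E
```

```text
[ 428.84557482 -200.74278352   98.65009065] [ 0.60158858  0.00257993 -1.22817261] 10.0167
100 53 [[225.0, 38.0], [282.0, 38.0]]
100 88 [[218.0, 26.0], [289.0, 26.0]]
-100 53 [[232.0, 350.0], [275.0, 350.0]]
-100 88 [[229.0, 392.0], [279.0, 392.0]]
lateral offset of TCP from channel line 0.40905779094927286 along -59.909986346045244
plate inner near corner px [309.  17.]
plate inner near corner px [294. 355.]
```

View pics/w5.png

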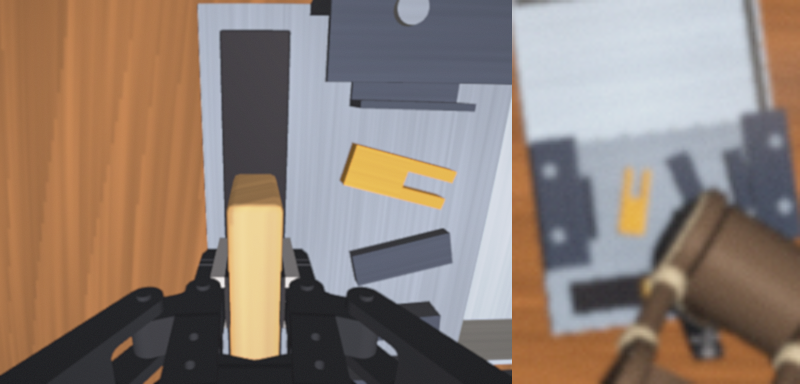

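The scraper end is at row 30 and the plate line is predicted at row 17, so about 12 mm is free and the scraper is centred. Next I'll lower it to contact.

Call:
move_arm --pt "0 0 -0.4 0 0 0 0" --pt "0 0 -0.7 0 0 0 0" --pt "0 0 -0.8 0 0 0 0" --pt "0 0 -0.85 0 0 0 0" --pt "0 0 -0.85 0 0 0 0" --pt "0 0 -0.85 0 0 0 0"

```text
clock: 10.62
tool_pos: [428.8, -201.0, 90.3]
tcp_rot: [0.0, 0.65, 0.76, 0.0]
wrist_force: [0.9, -0.0, -1.5]
gripper_width: 0.221
```

Call:
move_arm --pt "0.3 0.05 -0.04 0 0 0 0" --pt "0.99 0.155 -0.06 0 0 0 0" --pt "1.68 0.265 -0.06 0 0 0 0" --pt "2.37 0.37 -0.06 0 0 0 0" --pt "3.06 0.48 -0.06 0 0 0 0" --pt "3.75 0.59 -0.06 0 0 0 0" --pt "4.44 0.7 -0.06 0 0 0 0" --pt "5.13 0.81 -0.06 0 0 0 0" --pt "5.82 0.915 -0.06 0 0 0 0" --pt "6.5 1.02 -0.06 0 0 0 0" --pt "7.2 1.13 -0.06 0 0 0 0" --pt "7.9 1.24 -0.06 0 0 0 0"

```text
clock: 11.62
tool_pos: [505.5, -188.6, 89.9]
tcp_rot: [-0.003, 0.649, 0.761, -0.002]
wrist_force: [-9.5, -1.1, 8.1]
gripper_width: 0.222
```

```bash
python3 - <<'E'
from h import *
s=manip.sense(); print(s['tool_pos'],s['wrist_force'],s['wrist_torque'],s['tcp_rot'],s['clock'])
im=manip.snapshot('wrist'); it=manip.snapshot('scene')
o=np.zeros((384,800,3),np.uint8); o[:,:512]=im; o[:,512:]=cv2.resize(it[170:310,200:305],(288,384)); cv2.imwrite('pics/w6.png',o)
E
```

```text
[ 505.47474231 -188.57997833   89.86364275] [-9.53569713 -1.14568112  8.06455219] [-0.53652063  1.74901999 -0.08184414] [-0.00291907  0.64900146  0.76077798 -0.00233515] 11.6167
```

View pics/w6.png

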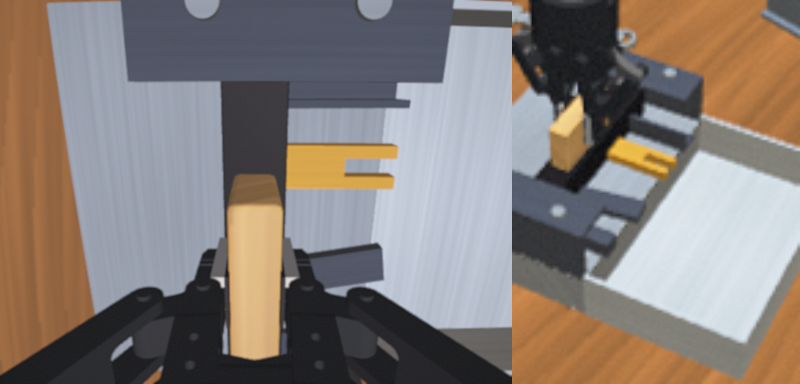

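The scraper is under the lips and all four pieces are in front of it: the fork at (340,165), one at (345,262), one under each lip. I'll keep pushing past the far edge.

Call:
move_arm --pt "0.7 0.11 0 0 0 0 0" --pt "1.4 0.22 0 0 0 0 0" --pt "2.1 0.33 0 0 0 0 0" --pt "2.8 0.44 0 0 0 0 0" --pt "3.5 0.55 0 0 0 0 0" --pt "4.2 0.66 0 0 0 0 0" --pt "4.9 0.77 0 0 0 0 0" --pt "5.6 0.88 0 0 0 0 0" --pt "6.3 0.99 0 0 0 0 0" --pt "7 1.1 0 0 0 0 0" --pt "7.6 1.19 0 0 0 0 0" --pt "7.6 1.19 0 0 0 0 0"

```text
clock: 12.72
tool_pos: [585.1, -176.5, 89.8]
tcp_rot: [0.0, 0.649, 0.761, 0.0]
wrist_force: [-1.8, -0.9, 4.1]
gripper_width: 0.22
```

```bash
python3 - <<'E'
from h import *
s=manip.sense(); print(s['tool_pos'],s['wrist_force'],s['clock'])
im=manip.snapshot('wrist'); it=manip.snapshot('scene')
o=np.zeros((384,800,3),np.uint8); o[:,:512]=im; o[:,512:]=cv2.resize(it[180:320,220:325],(288,384)); cv2.imwrite('pics/w7.png',o)
E
```

```text
[ 585.06178589 -176.54590831   89.76936966] [-1.82360387 -0.89383834  4.1269891 ] 12.7167
```

View pics/w7.png

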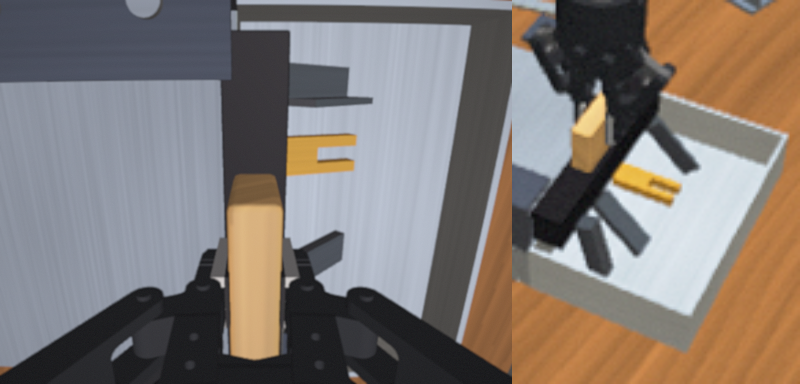

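All four have tipped over the edge and still lean on the scraper and edge, with the fork at (320,155) in the wrist view and the bars at (600,245) and (625,220) in the scene crop. I'll push 5 cm further so they slide fully off, then back out along the channel until clear of the lips.

Call:
move_arm --pt "0.6 0.09 0 0 0 0 0" --pt "1.2 0.19 0 0 0 0 0" --pt "1.8 0.28 0 0 0 0 0" --pt "2.4 0.38 0 0 0 0 0" --pt "3 0.47 0 0 0 0 0" --pt "3.6 0.56 0 0 0 0 0" --pt "4.2 0.66 0 0 0 0 0" --pt "4.8 0.75 0 0 0 0 0" --pt "5 0.78 0 0 0 0 0" --pt "5 0.78 0 0 0 0 0"

```text
clock: 13.65
tool_pos: [634.9, -168.7, 89.7]
tcp_rot: [0.001, 0.649, 0.76, 0.0]
wrist_force: [-0.0, 0.2, -2.4]
gripper_width: 0.218
```

```bash
python3 - <<'E'
from h import *
s=manip.sense(); print(s['tool_pos'],s['wrist_force'],s['clock'])
im=manip.snapshot('wrist'); it=manip.snapshot('scene'); tp=manip.snapshot('top')
o=np.zeros((600,800,3),np.uint8); o[:384,:512]=im; o[:384,512:]=cv2.resize(it[180:320,220:325],(288,384)); o[384:,:400]=cv2.resize(tp[100:208,230:430],(400,216)); cv2.imwrite('pics/w8.png',o)
E
```

```text
[ 634.93712478 -168.73865435   89.68580815] [-0.03059615  0.2286297  -2.38720876] 13.65
```

View pics/w8.png

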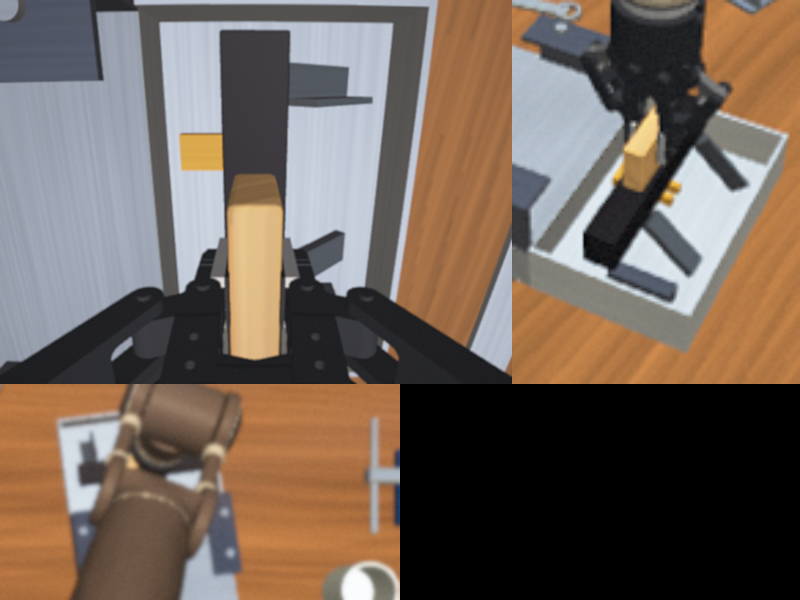

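The fork and strip lie flat; the angle and bar still lean on the scraper, with their lower ends on the tray floor. The scraper is past the lips, so I'll lift it straight up and carry it back to the earlier clear spot on the bench.

Call:
move_arm --pt "0 0 1 0 0 0 0" --pt "0 0 2 0 0 0 0" --pt "0 0 3 0 0 0 0" --pt "0 0 4.5 0 0 0 0" --pt "0 0 6.5 0 0 0 0" --pt "0 0 9 0 0 0 0" --pt "0 0 11.5 0 0 0 0" --pt "0 0 12 0 0 0 0"

```text
clock: 14.47
tool_pos: [637.6, -170.2, 217.3]
tcp_rot: [0.006, 0.649, 0.76, 0.002]
wrist_force: [1.8, -0.3, -0.9]
gripper_width: 0.222
```

Call:
move_arm --pt "-0.7 1.5 0 0 0 0.12 0" --pt "-1.4 4 0 0 0 0.24 0" --pt "-2.1 6.5 0 0 0 0.36 0" --pt "-2.8 9 0 0 0 0.48 0" --pt "-3.5 11.5 0 0 0 0.6 0" --pt "-4.2 14 0 0 0 0.72 0" --pt "-4.9 16.5 0 0 0 0.84 0" --pt "-5.6 19 0 0 0 0.96 0" --pt "-6.5 21 0 0 0 1.08 0" --pt "-7 21.1 0 0 0 1.2 0" --pt "-7 21.1 0 0 0 1.24 0" --pt "-7 21.1 0 0 0 1.24 0"

```text
clock: 15.47
tool_pos: [563.4, 42.8, 209.8]
tcp_rot: [0.0, 0.086, 0.996, 0.0]
wrist_force: [0.2, 0.1, -2.5]
gripper_width: 0.219
```

```bash
python3 - <<'E'
from h import *
s=manip.sense(); print(s['tool_pos'],s['tcp_rot'],s['wrist_force'],s['clock'],s['gripper_width'])
it=manip.snapshot('scene'); tp=manip.snapshot('top')
o=np.zeros((560,800,3),np.uint8); o[:,:400]=cv2.resize(it[170:310,220:320],(400,560)); o[:,400:]=cv2.resize(tp[95:235,255:355],(400,560)); cv2.imwrite('pics/w9.png',o); cv2.imwrite('pics/t9.png',tp); cv2.imwrite('pics/s9.png',it)
# dark + brass blobs inside the tray and on the bed, from top
t=cam('top'); h=cv2.cvtColor(tp,cv2.COLOR_BGR2HSV); g=tp.max(2)
m=np.zeros(g.shape,np.uint8); B=np.array([488.1,-191.7]); y=.156
for v in range(95,235):
  for u in range(250,365):
    if g[v,u]<115 or (h[v,u,1]>130 and h[v,u,2]>130):
      p=onz(t,u,v,8)[:2]-B; a=p@[np.cos(y),np.sin(y)]; b=p@[-np.sin(y),np.cos(y)]
      if -90<a<232 and abs(b)<112: m[v,u]=1
n,l,st,ce=cv2.connectedComponentsWithStats(m)
for i in range(1,n):
  if st[i,4]>12:
    p=onz(t,*ce[i],8)[:2]-B; r=cv2.minAreaRect(cv2.findNonZero((l==i).astype(np.uint8))); print('blob bed-x',round(p@[np.cos(y),np.sin(y)]),'bed-y',round(p@[-np.sin(y),np.cos(y)]),st[i,4],np.round(np.array(r[1])*3.1))
E
```

```text
[563.37275486  42.76505169 209.81132044] [2.74486163e-04 8.59182135e-02 9.96302155e-01 2.73421143e-05] [ 0.23770602  0.06583898 -2.4721712 ] 15.4667 0.21850880751558263
blob bed-x 180 bed-y -78 59 [51. 11.]
blob bed-x 177 bed-y -37 70 [50. 13.]
blob bed-x 176 bed-y 75 77 [48. 15.]
blob bed-x 118 bed-y 34 52 [28. 16.]
blob bed-x 33 bed-y -104 179 [116.  15.]
blob bed-x 34 bed-y 92 401 [119.  37.]
```

The top view shows four pieces in the tray (three dark near bed-x 178 and the brass fork near 118), and only the lips on the bed. Now I'll set the scraper down.

Call:
move_arm --pt "0 0 -3 0 0 0 0" --pt "0 0 -6 0 0 0 0" --pt "0 0 -9 0 0 0 0" --pt "0 0 -12 0 0 0 0" --pt "0 0 -14 0 0 0 0" --pt "0 0 -15.4 0 0 0 0" --pt "0 0 -16 0 0 0 0" --pt "0 0 -16.3 0 0 0 0" --pt "0 0 -16.3 0 0 0 0" --pt "0 0 -16.3 0 0 0 0"

```text
clock: 16.4
tool_pos: [565.1, 41.9, 47.8]
tcp_rot: [0.001, 0.087, 0.996, 0.0]
wrist_force: [0.5, 0.8, -2.1]
gripper_width: 0.22
```

Call:
move_arm --pt "0 0 -0.05 0 0 0 0" --pt "0 0 -0.1 0 0 0 0" --pt "0 0 -0.15 0 0 0 0" --pt "0 0 -0.15 0 0 0 0"

```text
clock: 16.73
tool_pos: [564.1, 42.1, 45.7]
tcp_rot: [0.0, 0.087, 0.996, 0.0]
wrist_force: [0.4, 0.1, -2.2]
gripper_width: 0.219
```

Call:
move_arm --pt "0 0 -0.05 0 0 0 0" --pt "0 0 -0.1 0 0 0 0" --pt "0 0 -0.13 0 0 0 0" --pt "0 0 -0.13 0 0 0 0"

```text
clock: 17.07
tool_pos: [564.0, 42.2, 44.7]
tcp_rot: [0.0, 0.087, 0.996, 0.0]
wrist_force: [-3.3, 0.8, 6.1]
gripper_width: 0.219
```

It is in contact with the bench. I'll release and back off upward.

Call:
move_arm --pt "0 0 0 0 0 0 0.4" --pt "0 0 0 0 0 0 0.7" --pt "0 0 0 0 0 0 1" --pt "0 0 0 0 0 0 1" --pt "0 0 0 0 0 0 1" --pt "0 0 2 0 0 0 1" --pt "0 0 5 0 0 0 1" --pt "0 0 9 0 0 0 1" --pt "0 0 13 0 0 0 1" --pt "0 0 17 0 0 0 1" --pt "0 0 20 0 0 0 1" --pt "0 0 20 0 0 0 1"

```text
clock: 18.07
tool_pos: [569.0, 42.1, 252.6]
tcp_rot: [0.008, 0.087, 0.996, 0.001]
wrist_force: [1.4, -0.5, 1.1]
gripper_width: 1.001
```

Call:
move_arm --pt "-3 3 0 0 0 0 1" --pt "-6 6 0 0 0 0 1" --pt "-9 9 0 0 0 0 1" --pt "-12 12 0 0 0 0 1" --pt "-14 15 0 0 0 0 1" --pt "-14 18 0 0 0 0 1" --pt "-14 18 0 0 0 0 1" --pt "-14 18 0 0 0 0 1" --pt "-14 18 0 0 0 0 1"

```text
clock: 18.82
tool_pos: [423.6, 221.8, 243.4]
tcp_rot: [-0.0, 0.086, 0.996, -0.001]
wrist_force: [0.2, -0.9, -0.3]
gripper_width: 0.998
```

```bash
python3 - <<'E'
from h import *
s=manip.sense(); print(s['tool_pos'],s['wrist_force'],s['clock'],np.abs(s['qvel']).max())
it=manip.snapshot('scene'); tp=manip.snapshot('top')
o=np.zeros((560,800,3),np.uint8); o[:,:400]=cv2.resize(it[130:310,200:330],(400,560)); o[:,400:]=cv2.resize(tp[95:250,160:355],(400,560)); cv2.imwrite('pics/w10.png',o)
a=cv2.imread('pics/top0.png')
for n,(x0,x1,y0,y1) in dict(mug=(385,440,180,225),can=(62,108,175,210)).items(): print(n,'mean diff',cv2.absdiff(a,tp)[y0:y1,x0:x1].mean())
E
```

```text
[423.64594914 221.78214693 243.39113865] [ 0.16629092 -0.93066731 -0.33907664] 18.8167 0.02686796467003629
mug mean diff 4.823838383838384
can mean diff 17.46583850931677
```

View pics/w10.png

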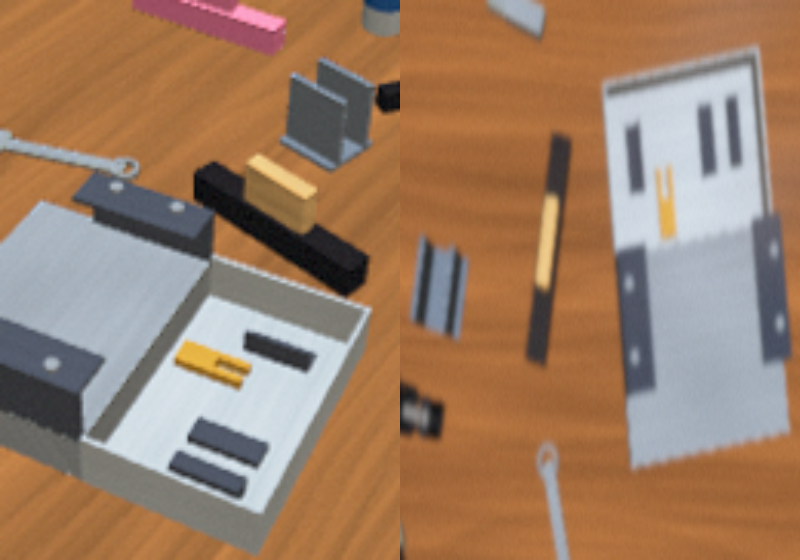

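All four pieces lie flat in the tray, the bed is empty, and the scraper stands upright and clear at (280,215) in the left panel. The pixel difference around the can needs checking before I hand in.

```bash
python3 - <<'E'
from h import *
tp=manip.snapshot('top'); a=cv2.imread('pics/top0.png'); t9=cv2.imread('pics/t9.png')
for n,i in (('start',a),('mid',t9),('now',tp)):
    r=i[175:212,55:112]; h=cv2.cvtColor(r,cv2.COLOR_BGR2HSV)
    for nm,m in (('white',(h[...,2]>140)&(h[...,1]<60)),('blue',(h[...,0]>95)&(h[...,0]<130)&(h[...,1]>100))):
        y,x=np.nonzero(m); print(n,nm,len(x),x.mean().round(1)+55,y.mean().round(1)+175)
d=cv2.absdiff(a,tp).max(2)[175:212,55:112]; y,x=np.nonzero(d>40); print('diff',len(x),x.min()+55,x.max()+55,y.min()+175,y.max()+175)
E
```

```text
start white 304 75.6 191.6
start blue 148 95.6 194.4
mid white 309 75.8 191.7
mid blue 146 95.6 194.3
now white 251 74.5 190.8
now blue 9 92.4 187.2
diff 410 77 111 183 211
```

```bash
python3 - <<'E'
from h import *
s=manip.snapshot('scene'); a=cv2.imread('pics/scene0.png')
print('can scene diff',cv2.absdiff(a,s)[92:143,315:340].mean(),'mug',cv2.absdiff(a,s)[272:332,75:140].mean())
w=manip.sense(); print('flange-ish point projected in top', [proj(cam('top'),(*w['tool_pos'][:2],z)).round() for z in (350,450,550)])
print(manip.hand_in())
E
```

```text
can scene diff 2.9490196078431374 mug 2.868034188034188
flange-ish point projected in top [array([146., 205.]), array([134., 204.]), array([118., 203.])]
the job is handed in; nothing more can be done
None
```

I finished the job and handed it in at about 19 s of the 64 s allowed. No verdict was reported.

- **Out of the rack:** I lifted the scraper by its near bare end, stood it upright on the open bench at about (564, 42) mm and let go. I then took it again by the wooden handle.
- **Wiping:** I set it crosswise on the apron, slid it under the lips and pushed all four offcuts over the far edge with the scraper. Two of them still leaned on the scraper at first. I pushed 5 cm further and lifted it straight up, and they then lay flat.
- **Finish:** I stood the scraper upright at the same spot on the bench, clear of the bed and tray, and released it. The arm then backed off.

**Last checks:**
- The final pictures show the four pieces lying flat in the tray, the bed empty, and the scraper upright and free.
- The wrist force readings taken at the end of each move stayed below about 10 N.
- In the scene camera the mug and spray can look unchanged (mean pixel difference about 3).

**Checks that disagreed:**
- The top view showed a larger change at the can (mean difference 17). I put this down to the arm hiding part of it, because the scene view and a mid-job top view both show it unmoved.
- Some two-view heights were rough: one lip rivet came out at 114 mm instead of 100, the handle top at 78 instead of 86, and the foot's near end at 13 instead of 41. The measured lengths and widths agreed with the given sizes, so I worked from the stated heights.

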